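Dispense one wooden plug and nudge it onto the cork pad

ROBOT

A 6-joint arm with a two-finger parallel gripper is mounted at the origin on the work surface. World frame = base frame: x ahead of the robot, y to its left, z up, the work surface at z = 0. Lengths are in m, angles in degrees, forces in N, time in s.
With the tool pointing down it reaches from about 0.35 to 0.875 m from the base axis. Payload 4.2 kg.
Tool frame: the origin (TCP) lies at the very end of the fingers, on their centre line; the grasp point (between the pads) lies 19 mm behind it; z points along the fingers, y is the direction in which the jaws open and shut (so a half turn about z gives the same grasp; the last joint's range is limited). The gripper opens to 87 mm and grips with 3 to 60 N. Pads are 19 mm wide; open, the fingers measure 117 mm over their backs; the gripper's body (75 mm by 190 mm) begins 51 mm behind the grasp point.
Start: joints at [14.817, 22.042, 0.453, 0, -68.411, -14.817], TCP at [0.625, 0, 0.223] pointing down, gripper open.
Joint ranges: [-179.83, 179.83], [-69.29, 118.12], [-61.27, 80.66], [-181.25, 117.63], [-171.15, -9.14], [-177.46, 177.46]. Speed limits (degrees/s): [159.86, 159.86, 180, 180, 180, 180].

INTERFACE

Orientations are given as a 3x3 rotation matrix whose columns are the frame's x, y, z axes.
In Python, from station import r, imaging gives the robot as it stands. The module is installed in compiled form; this text tells all that it offers.
- The arm moves only by the tool move_arm, never from a script. Its argument "motion" is one flat list of numbers, 7 for each row, row after row: the shift along the tool's x, y, z in units of 40 mm (1.0 is 40 mm), then the turn, a rotation vector about the tool's x, y, z in units of 5 degrees (1.0 is 5 degrees), then the gripper's target within -1 to 1 (shut at 1, half-way at 0, fully open at -1). In form: [dx, dy, dz, wx, wy, wz, gripper, dx, dy, dz, wx, wy, wz, gripper, ...]. A call has 1 to 20 rows; each row is the pose to reach, as a shift and turn from the pose measured when the call began, along the tool's axes at that moment; what a row does not reach only later rows make up. A row lasts 1/12 s, in which the tool goes at most 41.7 mm and 7.16 degrees, less where a joint would pass 70% of its speed; a pose out of reach is approached as far as the arm can. A call with a gripper value outside its range is refused whole. The fingers move at their own pace and stop on an object; the grip force is fixed at half the most. Time passes only in rows, so rows that repeat a pose let the fingers close. It gives the time, the measured TCP pose, the force and the opening at its end, in the units of the state.
- r.sense(): the state, without advancing time (a new reading comes with each control period).
- imaging.capture(name): name is "scene" or "side" or "wrist"; returns the picture (480x640x3 uint8, blue, green, red); there is no depth.
- imaging.camera_params(name): a dict with "intrinsics" (3x3 intrinsics, pixels), "k1" (the pictures are not rectified: a ray, as slopes to the right and down, at radius r is drawn at 1 + k1 r^2 times it, then the intrinsics apply), "world_from_camera" (4x4, takes a point from camera to world coordinates). Camera axes: x right, y down, z forward; pixel columns grow to the right and rows downward; lengths in m; the calibration is good to about 2 mm. A picture is of the moment at which its call begins: read the wrist's pose just before it. camera_params takes no time and is no camera call; for the wrist camera it gives the pose at the moment of the call.
- r.finish_job(): hands the job in, once; it reports no verdict.
The state is a dict: "time_s": time; "joints": joint angles; "joint_velocities": joint speeds; "effort": joint torques, N m; "tcp_pos": TCP position; "ee_rot": TCP orientation; "wrist_force": force on the tool from outside, world axes, zero at the start; "moment": the same for the moment, N m; "gripper_width": opening from 0.0 (shut) to 1.0 (fully open).
Only numpy, scipy, OpenCV 4.12 (cv2) and the standard library are available. Lean on these libraries where they do the work, as an engineer would, in place of code of your own. Each camera call takes 0.05 s, during which the arm holds its last target.

TASK

Press the plunger of the wooden plug dispenser all the way down once and let it come back up, so that a single plug slides out onto the bench. Then gently push that plug along the bench with a fingertip until it lies wholly on the round cork pad. Do not pinch or lift the plug, eject no second one, and leave everything else where it stands.

Things in the scene. Friction and masses are not known exactly. Their poses are not given: they have to be found in the camera images.
- dispenser: Plywood plug dispenser fixed to the bench: x -106 to +28 mm, y +-32 mm, 46 mm high, flat steel flanges 7 mm high along its rear half out to y +-56 mm. Origin on the bench on the axis of its open-topped magazine with a stack of three round plugs; z up, +x the way a plug comes out, through a slot 19 mm high in the front (+x) face. Plunger with black knob on its rear half.
- exit (a point): Point on the bench 77 mm ahead (+x) of the dispenser's origin, where the ejected plug's centre comes to lie after a full press (up to about 15 mm farther after a fast one). A pusher inside, driven by the plunger, slides the lowest plug out to here and goes back when the plunger rises.
- plunger_top (a point): Centre of the top of the plunger's flat round black knob (38 mm in diameter, 13 mm thick); 56 mm behind the dispenser's origin (at its x = -56 mm, y = 0), 96 mm above the bench when up and 66 mm when fully down.
- plunger (a joint): Travel of the plunger: 0 up, 0.030 m fully down (end stop). A spring resists with about 3 N at the top and 8 N at the bottom (a little more when pressed fast) and lifts the plunger when it is let go.
- plug_low: The lowest plug of the stack, the one that is ejected: a dark wooden disc 44 mm in diameter, 14 mm thick, about 22 g, flat on the bench; origin at the centre of its underside, z up.
- plug_mid: The second plug of the stack, same size; stays in the magazine (it drops to the bottom after the press). Origin at the centre of its underside.
- plug_top: The third plug of the stack, same size; stays in the magazine. Origin at the centre of its underside.
- pad: Round cork pad, 90 mm in diameter inside a thin dark steel rim (3 mm), let flush into the bench (no edge to climb); origin at its centre, on the bench. It lies 120 to 140 mm to the left or right of the dispenser's centre line, near where the plug comes out.
- tin: Bystander on the opposite side of the dispenser from the pad: a loose low round metal tin, 60 mm in diameter, 54 mm high; origin at the centre of its underside.
- glue: Bystander: white glue bottle, 52 mm in diameter, 130 mm high, loose and upright; origin at the centre of its underside.
- tape: Bystander: roll of paper tape lying flat, 90 mm in diameter, 24 mm high, loose; origin at the centre of its underside.
- offcut: Bystander: loose wooden offcut 110 x 45 x 35 mm lying flat; origin at the centre of its underside.
- screwdriver: Bystander: loose screwdriver lying on the bench beyond the dispenser.
- cup: Bystander: white cup, 68 mm in diameter, 75 mm high, loose and upright; origin at the centre of its underside.
- hammer: Bystander: loose hammer lying on the bench to the robot's right.

How it is judged:
By the outcome, as a careful person would: the job done as asked, in the order asked, and still so for the second after the job is handed in, with the robot touching nothing.
It also fails if it takes over 48 s, if anything falls off the work surface, if the arm or the gripper's body presses on something with over 40 N, if the wrist force passes 120 N, or if a joint passes its speed limit or range.

## Working session

There is one attempt and no reset: what is moved stays moved. The work goes in short steps, Python scripts to look and compute and a tool call to move; the robot and the scene stay as the last step left them, time stands still between calls to the robot, and variables do not carry over. Pictures are saved under pics/ and viewed, and the job is handed in when it is done.

Besides the shell and the picture viewer there is one more tool, called after ">>>" by a JSON object that holds its "fn" and its "kwargs". move_arm: Moves the arm, as the interface text tells. Its arguments: {"type":"object","properties":{"motion":{"type":"array","items":{"type":"number"}}},"required":["motion"]}

```bash
mkdir -p pics
cat > h.py <<'E'
import numpy as np, cv2
from station import r, imaging
def ray(name,uv,P=None):
    P=P or imaging.camera_params(name); K=np.array(P["intrinsics"]);k1=P["k1"];T=np.array(P["world_from_camera"])
    d=np.array([(uv[0]-K[0,2])/K[0,0],(uv[1]-K[1,2])/K[1,1]]);u=d.copy()
    for _ in range(30): u=d/(1+k1*(u@u))
    return T[:3,3],T[:3,:3]@np.array([u[0],u[1],1])
def onz(name,uv,z,P=None):
    o,d=ray(name,uv,P); return o+d*(z-o[2])/d[2]
def proj(name,p,P=None):
    P=P or imaging.camera_params(name); K=np.array(P["intrinsics"]);k1=P["k1"];T=np.array(P["world_from_camera"])
    c=T[:3,:3].T@(np.array(p)-T[:3,3]);u=c[:2]/c[2];u=u*(1+k1*(u@u))
    return np.array([K[0,0]*u[0]+K[0,2],K[1,1]*u[1]+K[1,2]])
E
python3 - <<'E'
from h import *
for n in("scene","side","wrist"):
    cv2.imwrite(f"pics/{n}0.png",imaging.capture(n)); print(n,np.round(imaging.camera_params(n)["world_from_camera"],3).tolist())
print(r.sense())
E
```

```text
scene [[-0.179, 0.746, -0.641, 1.264], [0.984, 0.134, -0.119, 0.05], [-0.003, -0.652, -0.758, 0.872], [0.0, 0.0, 0.0, 1.0]]
side [[0.814, -0.305, 0.494, 0.08], [-0.581, -0.435, 0.688, -0.771], [0.005, -0.847, -0.531, 0.649], [0.0, 0.0, 0.0, 1.0]]
wrist [[-1.0, -0.0, -0.002, 0.624], [-0.0, 0.962, 0.272, -0.074], [0.001, 0.272, -0.962, 0.385], [0.0, 0.0, 0.0, 1.0]]
{'time_s': 0.15, 'joints': array([ 1.48183782e+01,  2.20825547e+01,  3.97839424e-01, -1.97716946e-02,
       -6.84094889e+01, -1.48173474e+01]), 'joint_velocities': array([-0.01039753, -0.157291  ,  0.32945292,  0.1279472 , -0.07895327,
       -0.01002771]), 'effort': array([ 3.86667998e-04, -3.91052306e+01,  1.87588084e+01,  4.22235444e+00,
        1.23758311e-02, -1.38926293e-04]), 'tcp_pos': array([6.24558432e-01, 3.39537886e-05, 2.21693271e-01]), 'ee_rot': array([[-1.09160850e-04, -9.99998597e-01, -1.67153331e-03],
       [-9.99999988e-01,  1.09345379e-04, -1.10303602e-04],
       [ 1.10486222e-04,  1.67152125e-03, -9.99998597e-01]]), 'wrist_force': array([-0.6980507 , -0.7805299 , -0.69696132]), 'moment': array([-0.04935117,  0.03431038, -0.02590746]), 'gripper_width': 1.002728097354783}
```

View pics/scene0.png

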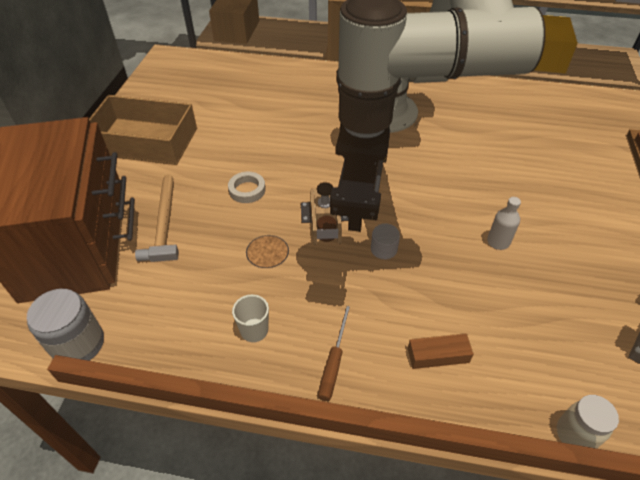

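View pics/side0.png

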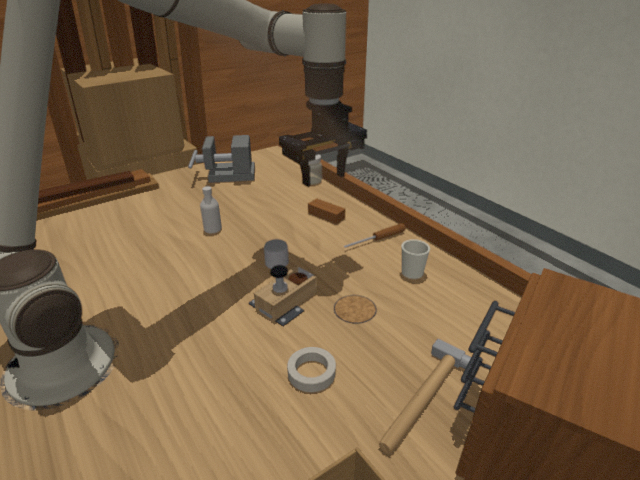

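View pics/wrist0.png

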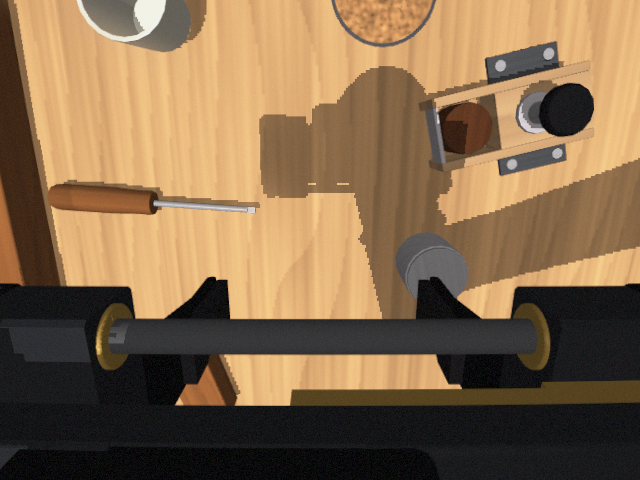

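The wrist picture shows the dispenser at the upper right: knob at about (566,110), plug in the magazine at about (466,127), slot face on the left at about (435,132). The pad is at the top, about (384,0), and the tin at (432,268). I'll enlarge these to measure.

Run:
```python
from h import *
im=cv2.imread("pics/wrist0.png")
cv2.imwrite("pics/wz.png",cv2.resize(im[30:190,410:610],None,fx=4,fy=3.75*1,interpolation=cv2.INTER_CUBIC)[:600])
im=cv2.imread("pics/side0.png"); cv2.imwrite("pics/sz.png",cv2.resize(im[230:350,235:395],None,fx=5,fy=5,interpolation=cv2.INTER_CUBIC))
```

```text
(no output)
```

View pics/wz.png

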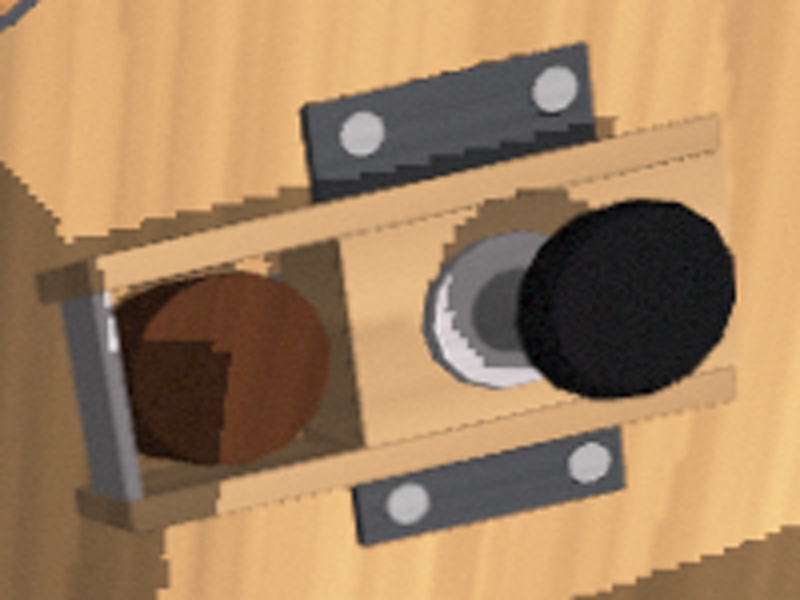

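View pics/sz.png

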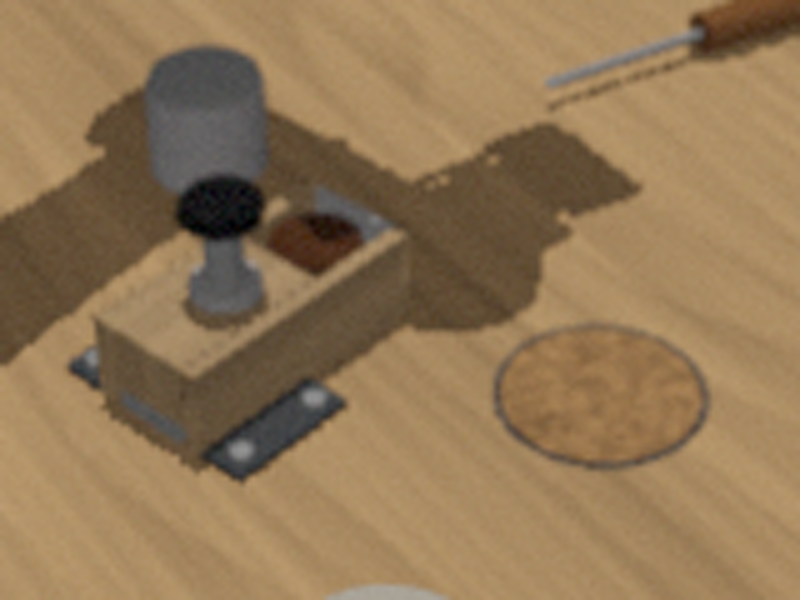

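```bash
cat > fit.py <<'E'
from h import *
from scipy.optimize import least_squares
W=imaging.camera_params("wrist");S=imaging.camera_params("side")
wz=lambda a,b:(410+a/4,30+b/3.75); sz=lambda a,b:(235+a/5,230+b/5)
C=[("w",wz(638,297),(-56,0,96)),("w",wz(718,118),(-106,-32,46)),("w",wz(735,402),(-106,32,46)),
("s",sz(220,203),(-56,0,96)),("s",sz(97,320),(-106,32,46)),("s",sz(190,378),(-106,-32,46)),("s",sz(408,232),(28,-32,46))]
L=[("w",wz(585,42),-56),("w",wz(303,105),-56),("w",wz(625,487),56),("w",wz(362,545),56)]
P={"w":W,"s":S};N={"w":"wrist","s":"side"}
def loc(q,l): c,s=np.cos(q[2]),np.sin(q[2]);l=np.array(l)/1000;return np.array([q[0]+c*l[0]-s*l[1],q[1]+s*l[0]+c*l[1],l[2]])
def f(q):
    o=[]
    for n,uv,l in C:
        w=loc(q,l);p=onz(N[n],uv,w[2],P[n]);o+=list((p-w)[:2]*1000)
    for n,uv,y in L:
        p=onz(N[n],uv,.007,P[n]);d=p-[q[0],q[1],.007];o.append((-np.sin(q[2])*d[0]+np.cos(q[2])*d[1])*1000-y)
    return np.array(o)
s=least_squares(f,[.45,-.15,.2],loss="soft_l1");q=s.x
if __name__=="__main__":
    print(q,np.degrees(q[2]));print(np.round(f(q),1))
    print("exit",loc(q,(77,0,0)),"knob",loc(q,(-56,0,96)))
    # pad: ellipse extents in side
    e=[sz(*u) for u in [(495,395),(710,395),(602,323),(602,467)]]
    pts=np.array([onz("side",u,0,S) for u in e]);print(np.round(pts,4)) 
    A=np.c_[2*pts[:,:2],np.ones(4)];x=np.linalg.lstsq(A,(pts[:,:2]**2).sum(1),rcond=None)[0];print("pad",x[:2],"R",np.sqrt(x[2]+x[:2]@x[:2]))
    c,sn=np.cos(q[2]),np.sin(q[2]);d=x[:2]-q[:2];print("pad local",c*d[0]+sn*d[1],-sn*d[0]+c*d[1])
    w=[(384,46),(333,8),(436,10),(345,30),(422,31)]
    pts=np.array([onz("wrist",u,0,W) for u in w]);A=np.c_[2*pts[:,:2],np.ones(len(pts))];x=np.linalg.lstsq(A,(pts[:,:2]**2).sum(1),rcond=None)[0];print("padW",x[:2],"R",np.sqrt(x[2]+x[:2]@x[:2]))
    print("tin wrist", onz("wrist",(440,266),.054,W), "side",onz("side",sz(205,82),.054,S))
    print("cup side",onz("side",(414,248),.075,S),"tape",onz("side",(312,366),.024,S))
    print("cup wrist", onz("wrist",(121,0),.075,W))
E
python3 fit.py
```

```text
[ 0.49746403 -0.07990951  0.21807278] 12.494650195903592
[ 1.   1.1  0.8  2.2  0.   0.7 -2.1 -7.1  0.1 -9.9  0.1 -3.1 -0.3 -1.2
  1.4  2.4 -0.9  0.5]
exit [ 0.57264038 -0.06325068  0.        ] knob [ 0.44279032 -0.09202502  0.096     ]
[[ 0.5296 -0.176   0.    ]
 [ 0.607  -0.2308  0.    ]
 [ 0.5993 -0.1642  0.    ]
 [ 0.5394 -0.2392  0.    ]]
pad [ 0.5694652  -0.20178351] R 0.0477517069389914
pad local 0.04392865807074879 -0.1345649005526412
padW [ 0.56706649 -0.20075608] R 0.050580216731063
tin wrist [0.51509164 0.04476444 0.054     ] side [0.51300624 0.04311462 0.054     ]
cup side [ 0.76115054 -0.17916991  0.075     ] tape [ 0.38691934 -0.30159963  0.024     ]
cup wrist [ 0.76991407 -0.16748586  0.075     ]
```

>>> {"fn": "move_arm", "kwargs": {"motion": [2.3,4.54,1.2,0,0,-18,1,2.3,4.54,1.2,0,0,-18,1,2.3,4.54,1.2,0,0,-18,1,2.3,4.54,1.2,0,0,-18,1,2.3,4.54,1.2,0,0,-18,1,2.3,4.54,1.2,0,0,-18,1,2.3,4.54,1.2,0,0,-18,1,2.3,4.54,1.2,0,0,-18,1,2.3,4.54,1.2,0,0,-18,1,2.3,4.54,1.2,0,0,-18,1,2.3,4.54,1.2,0,0,-18,1,2.3,4.54,1.2,0,0,-18,1,2.3,4.54,1.2,0,0,-18,1,2.3,4.54,1.2,0,0,-18,1,2.3,4.54,1.2,0,0,-18,1,2.3,4.54,1.2,0,0,-18,1]}}

```text
time_s: 1.48
tcp_pos: [0.4428, -0.092, 0.1739]
ee_rot: [[1.0, -0.002, -0.002], [-0.002, -1.0, -0.0], [-0.002, 0.0, -1.0]]
wrist_force: [0.6, -0.5, -0.8]
gripper_width: 0.009
```

Run:
```python
from h import *
P=imaging.camera_params("wrist")
a=imaging.capture("wrist");b=imaging.capture("side")
s=r.sense();print(s["time_s"],s["tcp_pos"],np.round(s["ee_rot"],3).tolist(),s["wrist_force"],s["gripper_width"])
cv2.imwrite("pics/w1.png",a);cv2.imwrite("pics/s1.png",cv2.resize(b[180:360,200:440],None,fx=3.3,fy=3.3))
import json;json.dump({k:np.array(v).tolist() for k,v in P.items()},open("P1.json","w"))
q=(.4974,-.0799,.218)
from numpy import cos,sin
for l in [(-56,0,96),(0,0,42),(28,32,46),(28,-32,46),(77,0,0)]:
    w=[q[0]+(cos(q[2])*l[0]-sin(q[2])*l[1])/1e3,q[1]+(sin(q[2])*l[0]+cos(q[2])*l[1])/1e3,l[2]/1e3];print(l,proj("wrist",w,P).round(1))
```

```text
1.5833 [ 0.44281641 -0.09196898  0.17399485] [[1.0, -0.001, -0.002], [-0.001, -1.0, -0.0], [-0.002, 0.0, -1.0]] [ 0.11229292 -0.14737738 -0.58399854] 0.005061934166046596
(-56, 0, 96) [323.1 247.2]
(0, 0, 42) [306.9 157.2]
(28, 32, 46) [255.5 129.4]
(28, -32, 46) [341.  109.4]
(77, 0, 0) [287.4  59.9]
```

View pics/w1.png

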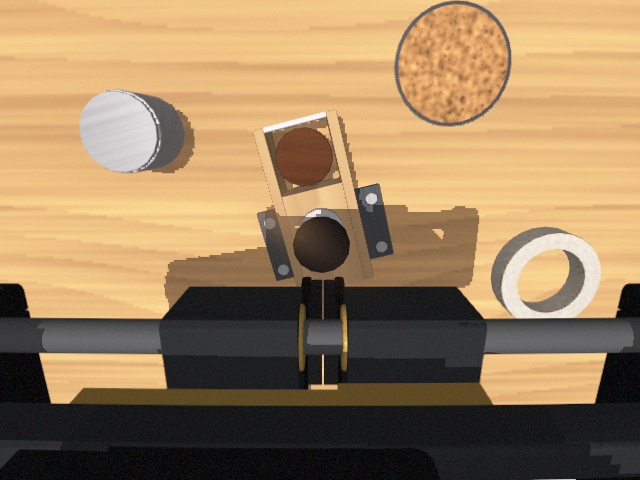

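View pics/s1.png

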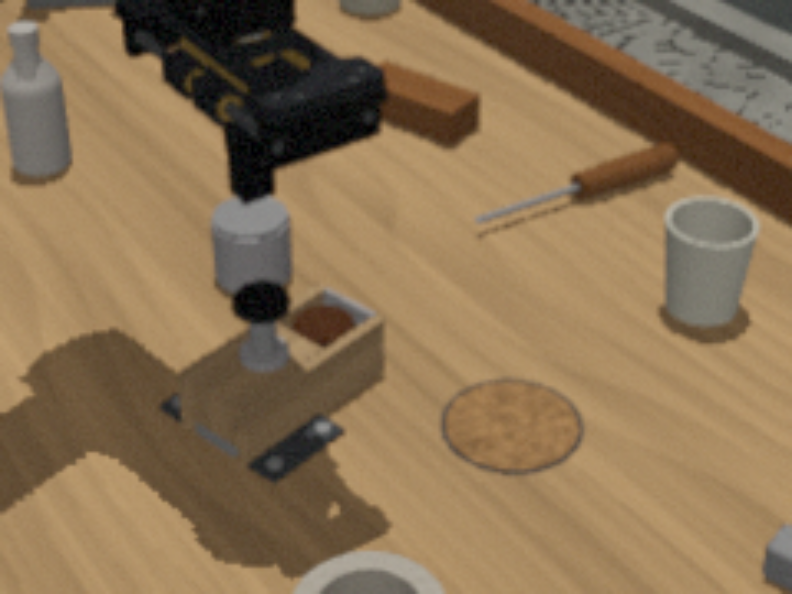

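>>> {"fn": "move_arm", "kwargs": {"motion": [0,0,0.9,0,0,0,1,0,0,1.7,0,0,0,1,0,0,1.85,0,0,0,1,0,0,1.95,0,0,0,1,0,0,2.05,0,0,0,1,0,0,2.15,0,0,0,1,0,0,2.25,0,0,0,1,0,0,2.35,0,0,0,1,0,0,2.45,0,0,0,1,0,0,2.55,0,0,0,1,0,0,2.62,0,0,0,1,0,0,2.68,0,0,0,1,0,0,2.72,0,0,0,1,0,0,2.72,0,0,0,1,0,0,2.72,0,0,0,1]}}

```text
time_s: 2.83
tcp_pos: [0.4426, -0.0923, 0.0671]
ee_rot: [[1.0, -0.001, -0.002], [-0.001, -1.0, -0.001], [-0.002, 0.001, -1.0]]
wrist_force: [-3.8, 0.3, 7.1]
gripper_width: 0.005
```

>>> {"fn": "move_arm", "kwargs": {"motion": [0,0,0.04,0,0,0,1,0,0,0.08,0,0,0,1,0,0,0.1,0,0,0,1,0,0,0.1,0,0,0,1]}}

```text
time_s: 3.17
tcp_pos: [0.4428, -0.0924, 0.0663]
ee_rot: [[1.0, -0.0, -0.001], [-0.0, -1.0, -0.001], [-0.001, 0.001, -1.0]]
wrist_force: [-7.5, 2.2, 17.4]
gripper_width: 0.008
```

Run:
```python
from h import *
b=imaging.capture("side");cv2.imwrite("pics/s2.png",cv2.resize(b[180:360,200:440],None,fx=3.3,fy=3.3))
s=r.sense();print(s["tcp_pos"],s["wrist_force"])
```

```text
[ 0.44278    -0.09242874  0.06628889] [-7.9754531   2.60830946 18.08640589]
```

View pics/s2.png

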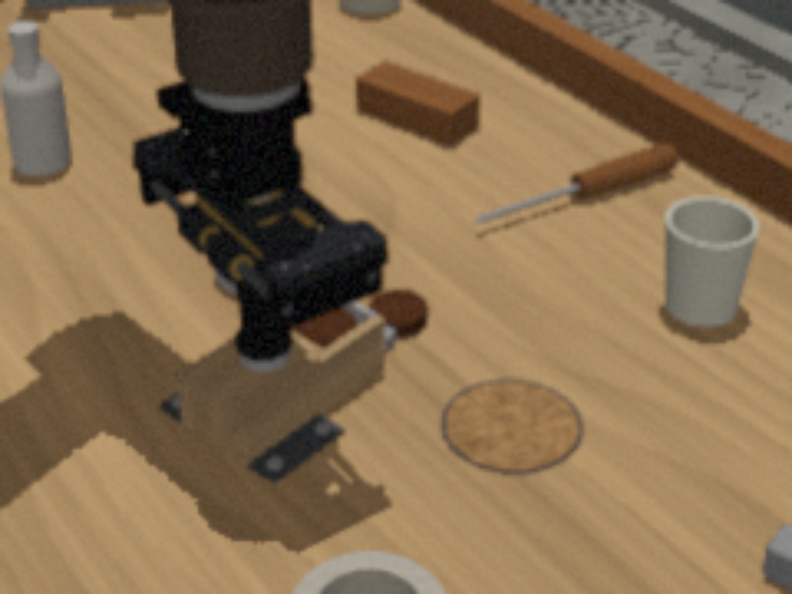

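The force rose sharply to 18 N at z = 0.066 m, which is the end stop, and the plug is out in front of the slot at about (400,312). I'll let the plunger rise.

>>> {"fn": "move_arm", "kwargs": {"motion": [0,0,-0.1,0,0,0,1,0,0,-0.2,0,0,0,1,0,0,-0.3,0,0,0,1,0,0,-0.4,0,0,0,1,0,0,-0.5,0,0,0,1,0,0,-0.6,0,0,0,1,0,0,-0.7,0,0,0,1,0,0,-0.8,0,0,0,1,0,0,-1.2,0,0,0,1,0,0,-2.0,0,0,0,1,0,0,-2.7,0,0,0,1,0,0,-2.7,0,0,0,1,0,0,-2.7,0,0,0,1]}}

```text
time_s: 4.3
tcp_pos: [0.4441, -0.0919, 0.1757]
ee_rot: [[1.0, -0.0, 0.004], [-0.0, -1.0, -0.0], [0.004, 0.0, -1.0]]
wrist_force: [-0.4, 0.1, -0.8]
gripper_width: 0.01
```

Run:
```python
from h import *
P=imaging.camera_params("wrist")
a=imaging.capture("wrist");b=imaging.capture("side")
s=r.sense();print(s["time_s"],s["tcp_pos"],np.round(s["ee_rot"],3).tolist(),s["wrist_force"])
cv2.imwrite("pics/w3.png",a);cv2.imwrite("pics/s3.png",cv2.resize(b[180:360,200:440],None,fx=3.3,fy=3.3))
cv2.imwrite("pics/w3z.png",cv2.resize(a[0:180,230:520],None,fx=2.7,fy=2.7,interpolation=cv2.INTER_CUBIC))
import json;json.dump({k:np.array(v).tolist() for k,v in P.items()},open("P3.json","w"))
```

```text
4.4 [ 0.44224822 -0.0921228   0.17346713] [[1.0, -0.001, -0.002], [-0.001, -1.0, -0.001], [-0.002, 0.001, -1.0]] [ 0.04434329  0.08773042 -0.55405455]
```

View pics/w3z.png

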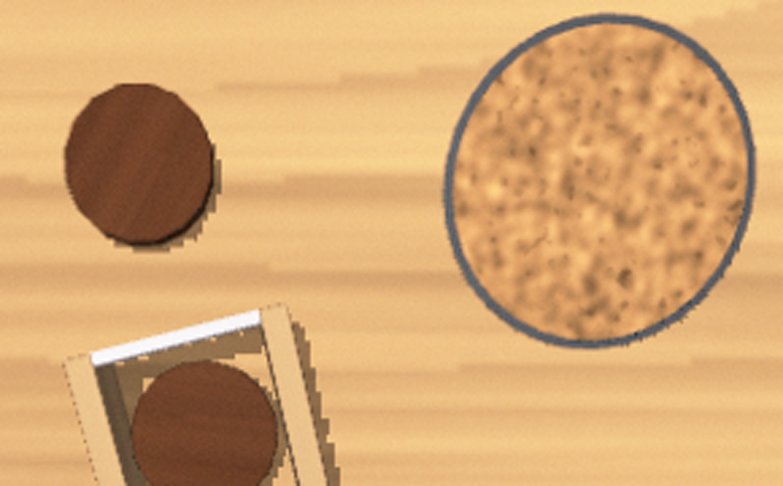

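View pics/s3.png

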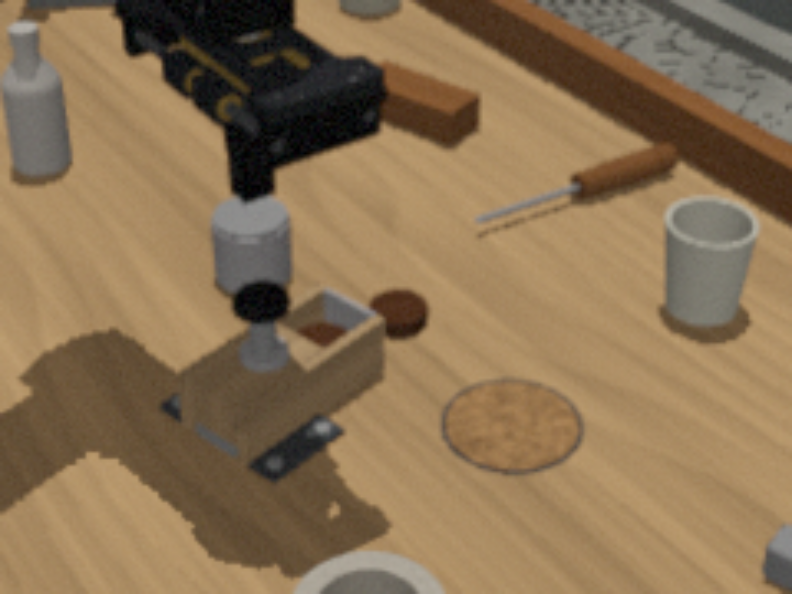

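Run:
```python
from h import *
import json;P=json.load(open("P3.json"))
g=lambda a,b:(230+a/2.7,b/2.7)
for nm,z,c,ex in (("plug",.014,(139,163),[(65,160),(213,165),(135,83),(143,244)]),("pad",0,(600,180),[(444,190),(755,165),(610,13),(587,348)])):
    print(nm,onz("wrist",g(*c),z,P).round(4))
    p=np.array([onz("wrist",g(*e),z,P) for e in ex]);print(p.round(4)[:,:2].tolist(), np.linalg.norm(p[0]-p[1]),np.linalg.norm(p[2]-p[3]))
```

```text
plug [ 0.5725 -0.0593  0.014 ]
[[0.5734, -0.0378], [0.5719, -0.0808], [0.5938, -0.0587], [0.5502, -0.0599]] 0.043073625952230236 0.04357687900467967
pad [ 0.5705 -0.1985  0.    ]
[[0.5674, -0.1509], [0.5753, -0.2458], [0.6166, -0.1977], [0.5209, -0.1985]] 0.09529962256480913 0.09563412868464496
```

>>> {"fn": "move_arm", "kwargs": {"motion": [0.7,-0.5,0,0,0,0,1,1.4,-1.0,0,0,0,0,1,2.1,-1.5,0,0,0,0,1,2.8,-2.0,0,0,0,0,1,3.24,-2.2,0,0,0,0,1,3.24,-2.2,0.2,0,0,0,1,3.24,-2.2,0.9,0,0,0,1,3.24,-2.2,1.6,0,0,0,1,3.24,-2.2,2.3,0,0,0,1,3.24,-2.2,2.9,0,0,0,1,3.24,-2.2,3.4,0,0,0,1,3.24,-2.2,3.8,0,0,0,1,3.24,-2.2,4.0,0,0,0,1,3.24,-2.2,4.12,0,0,0,1,3.24,-2.2,4.12,0,0,0,1]}}

```text
time_s: 5.65
tcp_pos: [0.5704, -0.0047, 0.0069]
ee_rot: [[1.0, -0.001, -0.005], [-0.001, -1.0, -0.002], [-0.005, 0.002, -1.0]]
wrist_force: [-0.0, -0.1, 0.2]
gripper_width: 0.007
```

Run:
```python
from h import *
P=imaging.camera_params("wrist")
a=imaging.capture("wrist");b=imaging.capture("side");c=imaging.capture("scene")
s=r.sense();print(s["time_s"],s["tcp_pos"],np.round(s["ee_rot"],3).tolist(),s["wrist_force"])
cv2.imwrite("pics/w4.png",a);cv2.imwrite("pics/s4.png",cv2.resize(b[200:340,240:440],None,fx=4,fy=4))
```

```text
5.8 [ 0.57219469 -0.00422435  0.00919442] [[1.0, -0.0, -0.0], [-0.0, -1.0, -0.0], [-0.0, 0.0, -1.0]] [0.98751507 1.39031946 0.40657019]
```

View pics/w4.png

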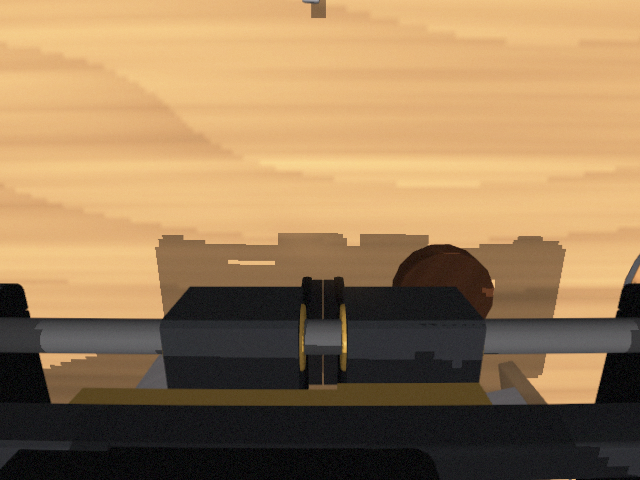

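View pics/s4.png

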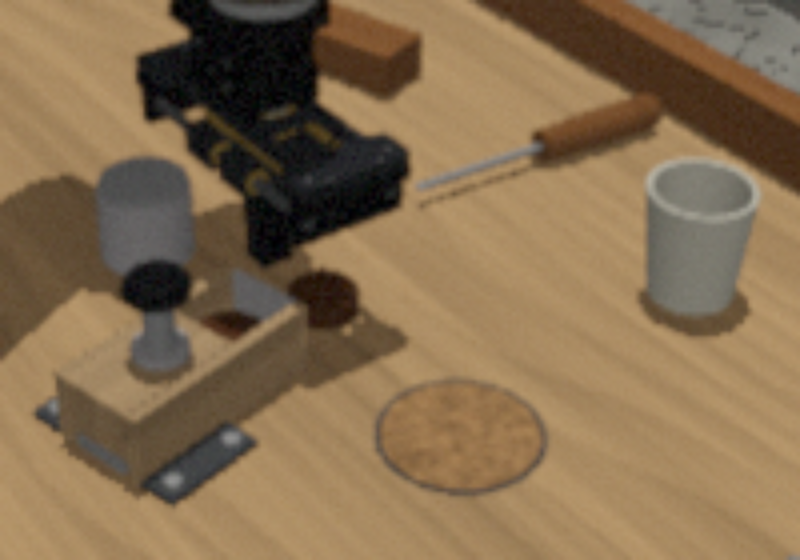

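>>> {"fn": "move_arm", "kwargs": {"motion": [0,0.12,0.05,0,0,0,1,0,0.24,0.05,0,0,0,1,0,0.36,0.05,0,0,0,1,0,0.5,0.05,0,0,0,1,0,0.65,0.05,0,0,0,1,0,0.8,0.05,0,0,0,1,0,0.95,0.05,0,0,0,1,0,1.1,0.05,0,0,0,1,0,1.25,0.05,0,0,0,1,0,1.4,0.05,0,0,0,1,0,1.55,0.05,0,0,0,1,0,1.7,0.05,0,0,0,1,0,1.85,0.05,0,0,0,1,0,2.0,0.05,0,0,0,1,0,2.15,0.05,0,0,0,1,0,2.28,0.05,0,0,0,1,0,2.38,0.05,0,0,0,1,0,2.45,0.05,0,0,0,1,0,2.5,0.05,0,0,0,1,0,2.5,0.05,0,0,0,1]}}

```text
time_s: 7.47
tcp_pos: [0.5721, -0.1046, 0.0072]
ee_rot: [[1.0, -0.001, -0.001], [-0.001, -1.0, -0.001], [-0.001, 0.001, -1.0]]
wrist_force: [0.4, -0.3, 1.1]
gripper_width: 0.006
```

Run:
```python
from h import *
a=imaging.capture("wrist");b=imaging.capture("side");c=imaging.capture("scene")
s=r.sense();print(s["time_s"],s["tcp_pos"],np.round(s["ee_rot"],3).tolist(),s["wrist_force"])
cv2.imwrite("pics/w5.png",a);cv2.imwrite("pics/s5.png",cv2.resize(b[220:340,270:430],None,fx=5,fy=5))
cv2.imwrite("pics/c5.png",cv2.resize(c[150:300,220:420],None,fx=4,fy=4))
print(proj("side",(.57,-.1987,0)),proj("scene",(.57,-.1987,0)))
```

```text
7.6167 [ 0.57210258 -0.10409661  0.00721951] [[1.0, -0.0, -0.001], [-0.0, -1.0, -0.0], [-0.001, 0.0, -1.0]] [ 0.17546991 -0.28518375 -0.60474978]
[354.78448467 307.57122279] [267.28315417 251.65465811]
```

View pics/w5.png

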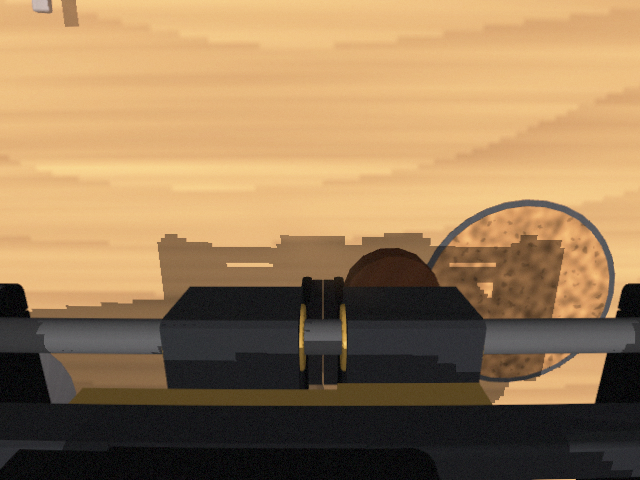

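View pics/s5.png

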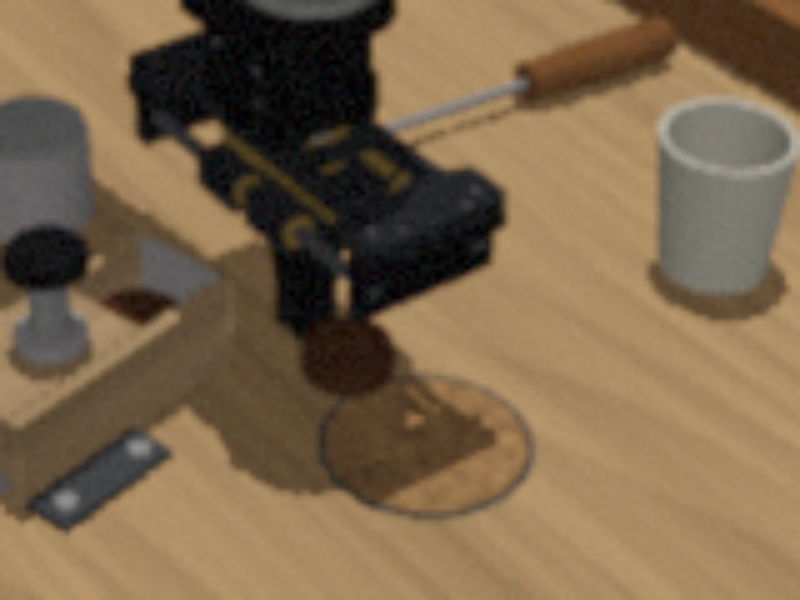

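View pics/c5.png

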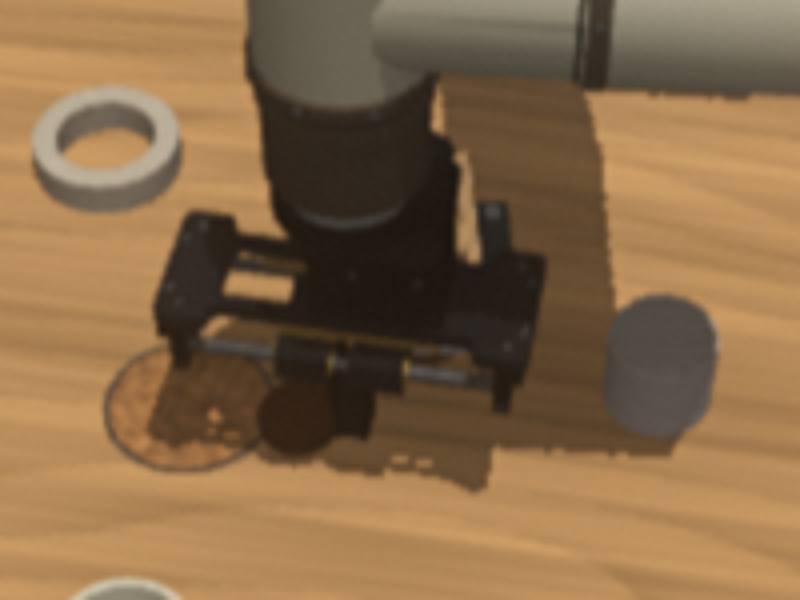

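Run:
```python
from h import *
print(onz("wrist",(392.5,297),.014),onz("wrist",(345,290),.014),onz("wrist",(440,290),.014),onz("wrist",(392,248),.014), "pad top",onz("wrist",(528,201),0),"pad R",onz("wrist",(613,280),0))
print(onz("scene",(220+297/4,150+413/4),.014),onz("side",(270+348/5,220+350/5),.014))
```

```text
[ 0.57487541 -0.13488373  0.014     ] [ 0.57825002 -0.11372246  0.014     ] [ 0.57819928 -0.15578391  0.014     ] [ 0.59763637 -0.13350581  0.014     ] pad top [ 0.61562162 -0.19699809  0.        ] pad R [ 0.57705098 -0.24485088  0.        ]
[ 0.57514085 -0.13591434  0.014     ] [ 0.56903999 -0.14359772  0.014     ]
```

>>> {"fn": "move_arm", "kwargs": {"motion": [0,0.08,0,0,0,0,1,0,0.18,0,0,0,0,1,0,0.3,0,0,0,0,1,0,0.42,0,0,0,0,1,0,0.54,0,0,0,0,1,0,0.66,0,0,0,0,1,0,0.78,0,0,0,0,1,0,0.9,0,0,0,0,1,0,1.02,0,0,0,0,1,0,1.14,0,0,0,0,1,0,1.26,0,0,0,0,1,0,1.36,0,0,0,0,1,0,1.44,0,0,0,0,1,0,1.5,0,0,0,0,1,0,1.55,0,0,0,0,1,0,1.57,0,0,0,0,1,0,1.57,0,0,0,0,1]}}

```text
time_s: 9.03
tcp_pos: [0.5721, -0.1671, 0.0072]
ee_rot: [[1.0, -0.0, -0.001], [-0.0, -1.0, -0.001], [-0.001, 0.001, -1.0]]
wrist_force: [-0.2, -0.4, 0.3]
gripper_width: 0.004
```

Run:
```python
from h import *
a=imaging.capture("wrist")
s=r.sense();print(s["time_s"],s["tcp_pos"],s["wrist_force"])
cv2.imwrite("pics/w6.png",a)
```

```text
9.0833 [ 0.57206348 -0.16692487  0.00720017] [ 0.21148565 -0.03426195 -0.22148959]
```

View pics/w6.png

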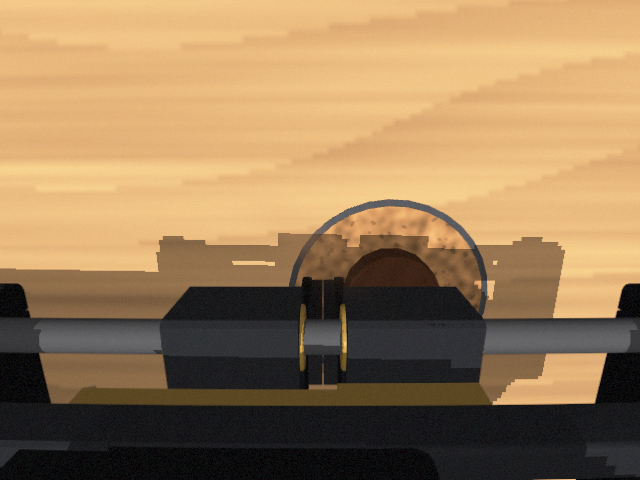

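The plug (columns 345–440) sits in the middle of the pad (291–487). I'll back off, rise and look.

>>> {"fn": "move_arm", "kwargs": {"motion": [0,-0.1,0,0,0,0,1,0,-0.3,0,0,0,0,1,0,-0.5,0,0,0,0,1,0,-0.5,-0.4,0,0,0,1,0,-0.5,-1.1,0,0,0,1,0,-0.5,-1.9,0,0,0,1,0,-0.5,-2.7,0,0,0,1,0,-0.5,-3.5,0,0,0,1,0,-0.5,-4.3,0,0,0,1,-0.5,-0.5,-4.8,0,0,0,1,-1.2,-0.5,-5,0,0,0,1,-2,-0.5,-5,0,0,0,1,-2.5,-0.5,-5,0,0,0,1,-2.5,-0.5,-5,0,0,0,1,-2.5,-0.5,-5,0,0,0,1]}}

```text
time_s: 10.33
tcp_pos: [0.4717, -0.1462, 0.208]
ee_rot: [[1.0, 0.001, 0.001], [0.001, -1.0, -0.001], [0.001, 0.001, -1.0]]
wrist_force: [0.3, 0.5, -0.4]
gripper_width: 0.004
```

Run:
```python
from h import *
a=imaging.capture("wrist");b=imaging.capture("scene")
s=r.sense();print(s["time_s"],s["tcp_pos"],s["wrist_force"])
cv2.imwrite("pics/w7.png",a);cv2.imwrite("pics/c7.png",b)
print(proj("wrist",(.5695,-.1985,0)))
```

```text
10.4333 [ 0.47303445 -0.14633735  0.20750633] [1.0951126  0.64291855 0.58311413]
[379.5341589  106.27241419]
```

View pics/w7.png

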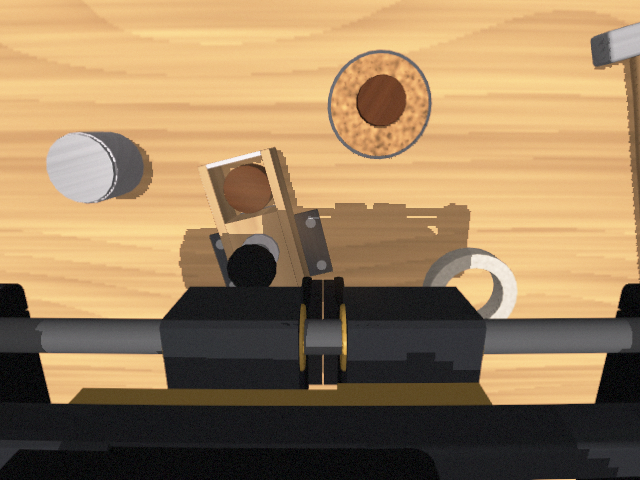

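View pics/c7.png

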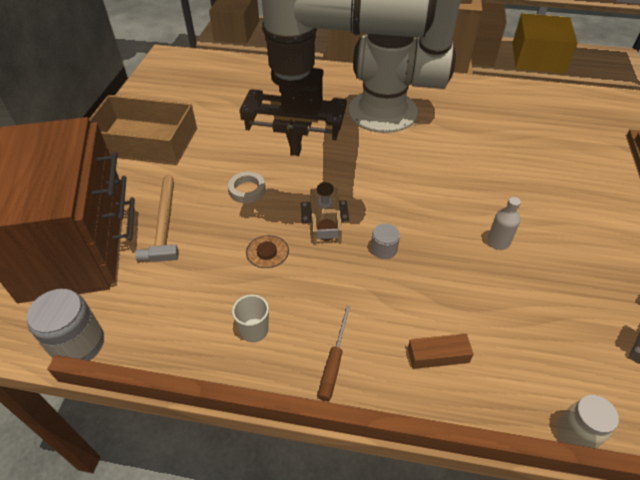

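The plug lies wholly on the pad: its centre is at (381,100), against a pad centre of (380,105). The plunger is up, the other two plugs are still in the magazine, and the bystanders haven't moved.

```bash
python3 -c "
from station import r
print(r.finish_job())"
```

```text
the job is handed in; nothing more can be done
None
```

The job is done and handed in at about 10.4 s, with the plug lying wholly on the cork pad.

- **Press:** I pressed the plunger once with closed fingers, down to the end stop. The tool reached z = 0.066 m and the force rose sharply to 18 N there. I then let the plunger rise slowly, and a single plug came out.
- **Push:** I pushed the plug about 139 mm along the bench onto the pad with the outer face of the closed fingers. It was not pinched or lifted.
- **Last checks:** The final pictures show the plug about 5 mm or less from the pad's centre and inside the rim. The plunger is up, the bystanders are unmoved and the arm is clear. Only the upper plug in the magazine is directly visible, but just one plug came out.
- **Disagreements:** In the first measurement, some side-camera points on the dispenser were 3–10 mm off the wrist-camera fit. Midway through the push, the side view put the plug about 8 mm from where the wrist and scene views had it. I relied on the wrist view, and its predicted knob position was within about 3 pixels of where the knob appeared before I pressed.

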